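# Change the module in a lever-clamp test socket

## Robot

A 6-joint arm with a two-finger parallel gripper is mounted at the origin on the work surface; the furniture and walls round the work are solid. World frame = base frame: x ahead of the robot, y to its left, z up, the work surface at z = 0. Lengths are in mm, angles in rad, forces in N, time in s.
With the tool pointing down it reaches from about 350 to 975 mm from the base axis. Payload 7.1 kg.
Tool frame: the origin (TCP) lies midway between the tips of the shut fingers; the grasp point (between the pads) lies 19 mm behind it; z points along the fingers, y is the line along which they close (so a half turn about z gives the same grasp; the last joint's range is limited). The gripper opens to 88 mm and grips with 3 to 60 N. Pads are 20 mm wide; open, the fingers measure 115 mm over their backs; the gripper's body (75 mm by 178 mm) begins 61 mm behind the grasp point.
Start: joints at [1.274, 0.423, 1.63, -0, 1.089, -0.019], TCP at [171.369, 601.03, 222.675] pointing down, gripper open.
Joint ranges: [-3, 3], [-0.9, 2.11], [0.09, 2.58], [-1.31, 4.45], [0.11, 2.69], [-2.54, 2.54]. Speed limits (rad/s): [2.39, 2.39, 3.01, 3.14, 3.14, 3.14].

## Interface

Orientations are given as a rotation vector (axis times angle).
In Python, from workcell import ctrl gives the robot as it stands.
- The arm moves only by the shell command python3 -m pendant 'ROWS'. ROWS is a JSON object of lists of equal length, an entry for each row: "grip": the opening, from -1 (shut) to 1 (fully open); "linear": the shift along the tool's x, y, z in mm, a list of three; "angular": the turn, a rotation vector about the tool's x, y, z in rad, a list of three. In form: {"grip": [grip, ...], "linear": [[tx, ty, tz], ...], "angular": [[ax, ay, az], ...]}. A call has 1 to 12 rows; each row shifts and turns the commanded pose from where the row before left it, along the tool's axes as they then stand; what a row does not reach is not made up. A row lasts 1/12 s, in which the tool goes at most 41.7 mm and 7.16 degrees, less where a joint would pass 70% of its speed; a pose out of reach is approached as far as the arm can. A call with a gripper value outside its range is refused whole. The fingers move at their own pace and stop on an object; the grip force is fixed at half the most. Time passes only in rows, so rows that do not move let the fingers close. It gives the time, the measured TCP pose, the force, the opening and the grip force at its end, in the units of the state.
- ctrl.get_obs(): the state, without advancing time (a new reading comes with each control period).
- ctrl.get_image(name): name is "scene" or "top" or "wrist"; returns the picture (384x512x3 uint8, red, green, blue); there is no depth.
- ctrl.camera_params(name): a dict with "vfov" (degrees; the focal length in pixels is half the picture's height over the tangent of half this angle, whatever the lens; pixels are square), "cx", "cy" (the principal point, pixels), "k1" (the pictures are not rectified: a ray, as slopes to the right and down, at radius r is drawn at 1 + k1 r^2 times it, then the intrinsics apply), "R" (3x3) and "t" (3): a world point X has camera coordinates R X + t; the wrist camera has in their place "T_tool_cam" (4x4, takes a point from camera to tool coordinates, whose origin is the TCP and whose axes are the flange's). Camera axes: x right, y down, z forward; pixel columns grow to the right and rows downward; lengths in mm; the calibration is good to about 2 mm. A picture is of the moment at which its call begins: read the wrist's pose just before it. camera_params takes no time and is no camera call.
- ctrl.close_job(): hands the job in; it is judged then, once.
The state is a dict: "t": time; "qpos": joint angles; "qvel": joint speeds; "joint_torque": joint torques, N m; "ee_pos": TCP position; "orientation": TCP orientation; "ft_force": force on the tool from outside, world axes, zero at the start; "moment": the same for the moment, N m; "width": finger opening in mm; "grasp_force": force on a finger pad.
Only numpy, scipy, OpenCV 4.12 (cv2) and the standard library are available. Lean on these libraries where they do the work, as an engineer would, in place of code of your own. Each camera call takes 0.05 s, during which the arm holds its last target. There are 200 camera calls.

## Task

Change over the test socket: swing its clamp lever right open, lift the tested module out and lay it flat in the empty tray, then fit the fresh module of the same kind fully down in the socket with its tab in the slot on the hinge side, and swing the lever shut until it is fully home. Leave the long module, label roll and bottle where they are.

Things in the scene. Friction and masses are not known exactly. Their poses are not given: they have to be found in the camera images.
- socket: Test socket, fixed: aluminium base 138 x 92 x 8 mm (own x -58 to +80) with a grey nest. Origin on the bench below the pocket's centre; +x to the hinge, -x to the handle. Four corner guides with lead-ins, tops 26 mm above the bench, leave 83 x 53 mm; long sides open for |x| < 24. Tab slot 21 mm wide at the +x end, -x end closed. Hinge cheeks 56 mm high at x +66, y +-43.5.
- socket_seat (a point): Centre of the pocket's floor, 12 mm above the bench, axes as the socket.
- socket_key (a point): Point on the pocket's level, 50 mm towards the hinge (+x) from the pocket's centre: here the tip of a rightly seated module's tab lies.
- clamp_lever (a joint): Clamp lever, a U-shaped steel bail, hinge angle in rad: 0 = shut (fully home, level over the pocket), 2.0 = open stop, leaning back past upright. Stiff hinge (0.55 N m), stays where it is left. A sprung pad under its cross bar presses on the module when shut, so the last 0.05 rad need some 8 N at the handle.
- lever_handle (a point): Centre of the lever's handle: a round black sleeve, 13 mm thick, 60 mm long, parallel to the socket's y, between the two arms (5 mm plates at y = +-37.5 mm). Shut, it lies 145 mm from the hinge axis towards -x and 64 mm above the bench.
- lever_hinge (a point): Point on the hinge axis (parallel to the socket's y) midway between the cheeks: x = +66 mm in the socket's frame, 46 mm above the bench. At angle q the handle is at x = 66 - 145 cos q + 18 sin q, z = 46 + 145 sin q + 18 cos q mm in the socket's frame.
- tested_module: Module in the socket at the start: aluminium base plate 80 (x) x 50 (y) x 6 mm, black body 64 x 40 x 22 mm on it (top 28 mm above the underside), pin header 5 mm higher near the +x end, key tab 14 mm wide out to x = +50 at the +x end. Origin: centre of the base plate's underside, z up. 0.15 kg. Grasp across the body's 40 mm.
- tested_module_tab (a point): Tip of the tested module's key tab, at its underside.
- fresh_module: The fresh module, lying on the bench outside the socket, the same shape and frame as the tested one; may lie at any yaw.
- fresh_module_tab (a point): Tip of the fresh module's key tab, at its underside.
- tray: Empty low grey tray, fixed, 110 (x) x 72 (y) x 13 mm outside, walls and floor 3 mm, so 104 x 66 mm inside. Origin: centre of its underside.
- long_module: A module of another type, with a 100 x 50 mm base plate, no tab and a pin header at both ends; a bystander. Origin: centre of its underside.
- label_roll: White roll of labels, 72 mm across, 30 mm high; a bystander. Origin: centre of its underside.
- flux_bottle: Slim white bottle, 34 mm thick, 105 mm high, standing; a bystander. Origin: centre of its underside.

How it is judged:
By the outcome, as a careful person would: the job done as asked, in the order asked, and still so for the second after the job is handed in, with the robot touching nothing.
It also fails if it takes over 72 s, if anything falls off the work surface, if the arm or the gripper's body presses on something with over 40 N, if the wrist force passes 120 N, or if a joint passes its speed limit or range.

## Working session

There is one attempt and no reset: what is moved stays moved. The work goes in short steps, Python scripts to look and compute and a shell command to move; the robot and the scene stay as the last step left them, time stands still between calls to the robot, and variables do not carry over. Pictures are saved under pics/ and viewed, at most 10 in all, crops included, and the job is handed in when it is done.

```bash
ls; mkdir -p pics; python3 - <<'E'
from workcell import ctrl
import cv2,numpy as np
for n in ["top","scene"]:
    cv2.imwrite(f"pics/{n}0.png",cv2.resize(ctrl.get_image(n)[...,::-1],(800,600),interpolation=cv2.INTER_CUBIC))
    print(n,ctrl.camera_params(n))
print(ctrl.camera_params("wrist")); print(ctrl.get_obs())
E
```

```text
pics
top {'vfov': 56.23125835899242, 'cx': 262.18031216062076, 'cy': 196.66100804406378, 'k1': -0.05148668360139969, 'R': array([[-0.02369918, -0.99958373, -0.01645363],
       [-0.98045481,  0.02645475, -0.19495772],
       [ 0.19531184,  0.0115117 , -0.98067363]]), 't': array([ 37.62521858, 449.77149802, 987.85176294])}
scene {'vfov': 46.423572887592215, 'cx': 259.7068059679459, 'cy': 191.72576331525457, 'k1': 0.05763655810875937, 'R': array([[ 0.49330558, -0.86973278, -0.01464546],
       [-0.66259908, -0.36480615, -0.65412456],
       [ 0.56357082,  0.33238736, -0.75624505]]), 't': array([-193.92082854,  330.76630517, 1099.52652288])}
{'vfov': 62.29902227422013, 'cx': 256.9327043554901, 'cy': 190.34646918824583, 'k1': -0.0913530857365409, 'T_tool_cam': array([[-1.51961275e-04, -9.58984694e-01, -2.83457815e-01,
         7.68363841e+01],
       [ 9.99999978e-01, -1.85959694e-04,  9.30340514e-05,
         1.13165087e+00],
       [-1.41929960e-04, -2.83457795e-01,  9.58984702e-01,
        -1.61153841e+02],
       [ 0.00000000e+00,  0.00000000e+00,  0.00000000e+00,
         1.00000000e+00]])}
{'t': 0.1, 'qpos': array([ 1.27397839e+00,  4.23765596e-01,  1.63059900e+00,  1.36397280e-05,
        1.08864286e+00, -1.90096853e-02]), 'qvel': array([-0.00118899, -0.00131949, -0.00319672, -0.00039877, -0.00015499,
       -0.00039677]), 'joint_torque': array([-9.62814702e-04, -5.45612669e+01, -2.74324876e+01,  6.44194731e-02,
        1.89311674e-02,  1.29663303e-05]), 'ee_pos': array([171.23335946, 600.55438238, 221.98444342]), 'orientation': array([-4.34955548e-01, -3.11109955e+00,  2.19157062e-03]), 'ft_force': array([-0.60349174, -0.38453947,  0.43454642]), 'moment': array([-0.018576  , -0.01797578, -0.04765091]), 'grasp_force': 0.0, 'width': 87.81844048700935}
```

View pics/top0.png

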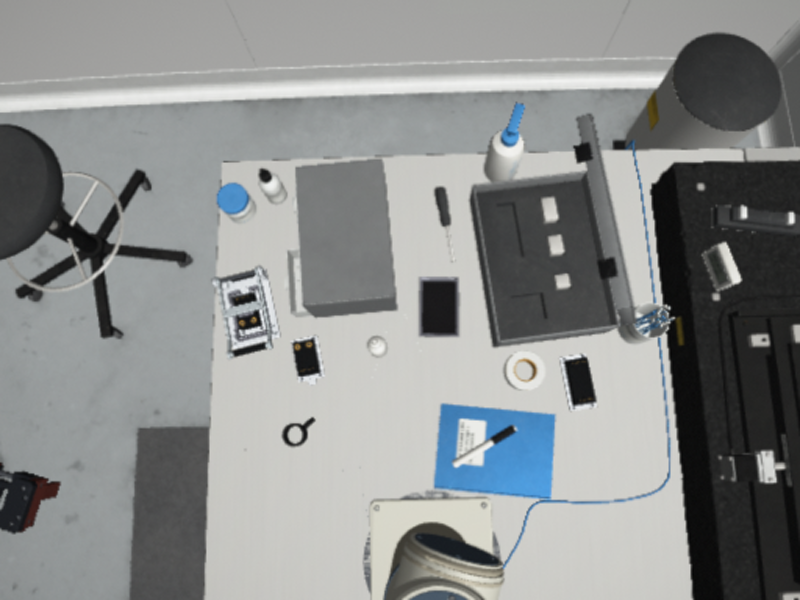

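View pics/scene0.png

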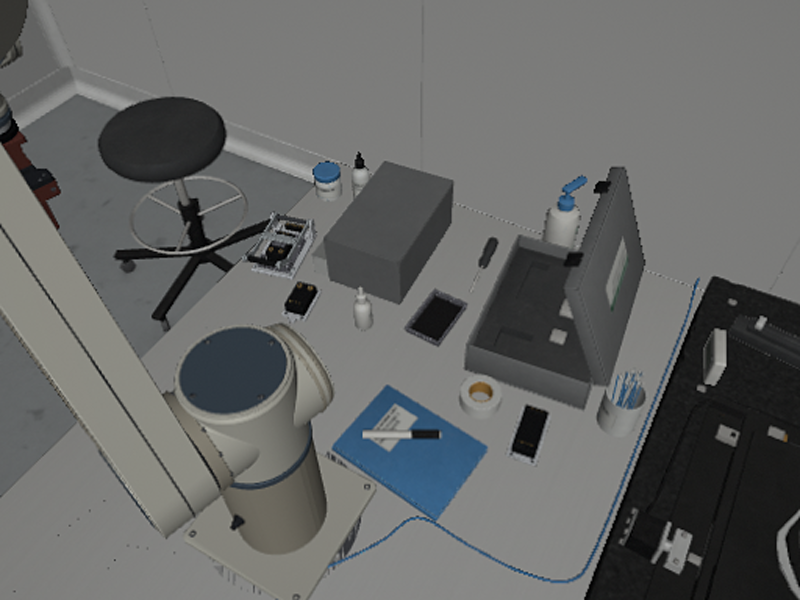

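The top view shows the socket at about (247,312), the fresh module at (308,358), the tray (440,306), the bottle (376,346), the roll (524,370) and the long module (578,380). A grey box stands next to the socket. Next step: helpers and rough positions.

```bash
cat > h.py <<'E'
from workcell import ctrl
import cv2,numpy as np
from scipy.spatial.transform import Rotation as Ro
from scipy.optimize import least_squares
def cam(n,obs=None):
    p=ctrl.camera_params(n); f=192/np.tan(np.radians(p['vfov']/2))
    if n=='wrist':
        T=np.eye(4);T[:3,:3]=Ro.from_rotvec(obs['orientation']).as_matrix();T[:3,3]=obs['ee_pos']
        W=np.linalg.inv(T@p['T_tool_cam']);R,t=W[:3,:3],W[:3,3]
    else: R,t=p['R'],p['t']
    return dict(f=f,c=np.array([p['cx'],p['cy']]),k=p['k1'],R=R,t=t)
def proj(c,X):
    Y=np.atleast_2d(X)@c['R'].T+c['t'];s=Y[:,:2]/Y[:,2:]
    return s*(1+c['k']*(s**2).sum(1,keepdims=True))*c['f']+c['c']
def ray(c,uv):
    d=(np.array(uv,float)-c['c'])/c['f'];s=d.copy()
    for _ in range(20): s=d/(1+c['k']*(s@s))
    return -c['R'].T@c['t'], c['R'].T@np.r_[s,1]
def onz(c,uv,z):
    o,d=ray(c,uv);return o+d*(z-o[2])/d[2]
def tri(obs):  # [(cam,uv),...]
    r=least_squares(lambda X:np.concatenate([proj(c,X)[0]-uv for c,uv in obs]),onz(*obs[0],20))
    return r.x, np.abs(r.fun).max()
def go(pos,yaw=None,tool=None,o=None):
    "shift along current tool axes, and rotvec in tool axes to the pointing-down pose whose tool x has world yaw; half turn free"
    o=o or ctrl.get_obs();R=Ro.from_rotvec(o['orientation'])
    print('lin',R.inv().apply(np.array(pos)-o['ee_pos']).round(1))
    if yaw is not None:
        for y in (yaw,yaw+np.pi):
            Rt=Ro.from_euler('z',y)*Ro.from_euler('x',np.pi)
            print('ang',y,(R.inv()*Rt).as_rotvec().round(3))
E
python3 - <<'E'
from h import *
t=cam('top')
for n,u in dict(socket=(247,312),s_tl=(216,277),s_tr=(268,266),s_br=(271,347),s_bl=(232,356),fresh=(308,358),f_a=(293,340),f_b=(302,382),tray=(440,306),tr1=(421,278),tr2=(458,279),tr3=(459,335),tr4=(420,335),bottle=(376,346),box1=(316,317),box2=(395,310)).items(): print(n,onz(t,np.array(u)/1.5625,15 if n[:3]!='box' else 0).round())
o=ctrl.get_obs(); print(Ro.from_rotvec(o['orientation']).as_matrix().round(3))
E
```

```text
socket [456. 337.  15.]
s_tl [526. 400.  15.]
s_tr [545. 299.  15.]
s_br [387. 289.  15.]
s_bl [372. 363.  15.]
fresh [365. 219.  15.]
f_a [400. 248.  15.]
f_b [321. 230.  15.]
tray [457. -31.  15.]
tr1 [513.   4.  15.]
tr2 [509. -67.  15.]
tr3 [401. -65.  15.]
tr4 [403.   8.  15.]
bottle [384.  91.  15.]
box1 [445. 207.   0.]
box2 [455.  55.   0.]
[[-0.962  0.274 -0.   ]
 [ 0.274  0.962 -0.001]
 [ 0.    -0.001 -1.   ]]
```

```bash
python3 -m pendant '{"grip":[1,1,1,1,1,1,1,1,1,1,1,1],"linear":[[-27,-18,-3],[-27,-18,-3],[-27,-18,-3],[-27,-18,-3],[-27,-18,-3],[-27,-18,-3],[-27,-18,-3],[-27,-18,-3],[-27,-18,-3],[-27,-18,-3],[-27,-18,-3],[-27,-18,-3]],"angular":[[0,0,0],[0,0,0],[0,0,0],[0,0,0],[0,0,0],[0,0,0],[0,0,0],[0,0,0],[0,0,0],[0,0,0],[0,0,0],[0,0,0]]}'
python3 -m pendant '{"grip":[1,1],"linear":[[0,0,0],[0,0,0]],"angular":[[0,0,0],[0,0,0]]}'
python3 - <<'E'
from h import *
import pickle
o=ctrl.get_obs();im=ctrl.get_image('wrist');pickle.dump(o,open('o1.pkl','wb'));cv2.imwrite('pics/w1raw.png',im[...,::-1])
cv2.imwrite('pics/w1.png',cv2.resize(im[...,::-1],(800,600),interpolation=cv2.INTER_CUBIC));print(o['ee_pos'],o['qpos'],o['ft_force'])
E
```

```text
t: 1.1
ee_pos: [424.3, 302.9, 258.6]
orientation: [-0.435, -3.111, 0.001]
ft_force: [0.4, -0.2, -1.1]
width: 87.9
grasp_force: 0.0
t: 1.27
ee_pos: [424.4, 303.4, 258.6]
orientation: [-0.44, -3.11, -0.0]
ft_force: [-1.0, 0.3, -0.6]
width: 87.9
grasp_force: 0.0
[424.37065468 303.40195593 258.57205364] [ 5.97756048e-01  2.28071546e-01  1.82283440e+00  2.22362745e-04
  1.09089386e+00 -6.92013087e-01] [-1.03856796  0.26887868 -0.55408952]
```

View pics/w1.png

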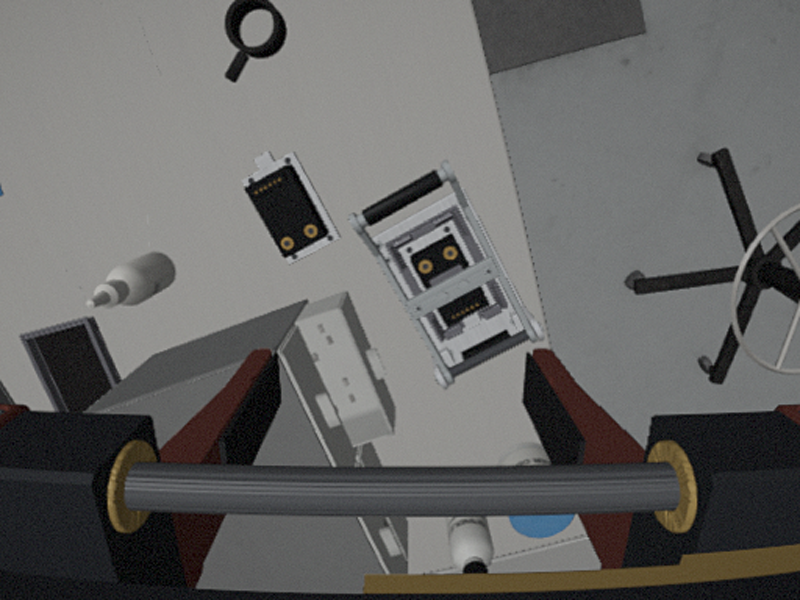

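View w1 shows the socket with its handle from (365,220) to (437,181), hinge end at (445,378)–(537,335), and the seated module's pins at the hinge end. The fresh module is at (290,210) with its tab at (264,160), pointing opposite to the seated one. Now a second view with a 110 mm baseline.

```bash
python3 -m pendant '{"grip":[1,1,1,1,1,1],"linear":[[5,-28,0],[5,-28,0],[5,-28,0],[5,-28,0],[0,0,0],[0,0,0]],"angular":[[0,0,0],[0,0,0],[0,0,0],[0,0,0],[0,0,0],[0,0,0]]}'
python3 - <<'E'
from h import *
import pickle
o=ctrl.get_obs();im=ctrl.get_image('wrist');pickle.dump(o,open('o2.pkl','wb'));cv2.imwrite('pics/w2raw.png',im[...,::-1])
a=cv2.imread('pics/w1raw.png')
# crops: view1 cols 150..350 rows 90..250 x4 ; 
k=lambda I,x,y,w,h,s:cv2.resize(I[y:y+h,x:x+w],None,fx=s,fy=s,interpolation=cv2.INTER_CUBIC)
cv2.imwrite('pics/c1.png',k(a,150,90,200,150,4))
cv2.imwrite('pics/w2.png',cv2.resize(im[...,::-1],(800,600),interpolation=cv2.INTER_CUBIC));print(o['ee_pos'])
E
```

```text
t: 1.82
ee_pos: [372.7, 202.5, 258.7]
orientation: [-0.435, -3.111, -0.0]
ft_force: [1.1, 1.1, 0.1]
width: 88.0
grasp_force: 0.0
[372.73508998 202.52032515 258.69661344]
```

View pics/c1.png

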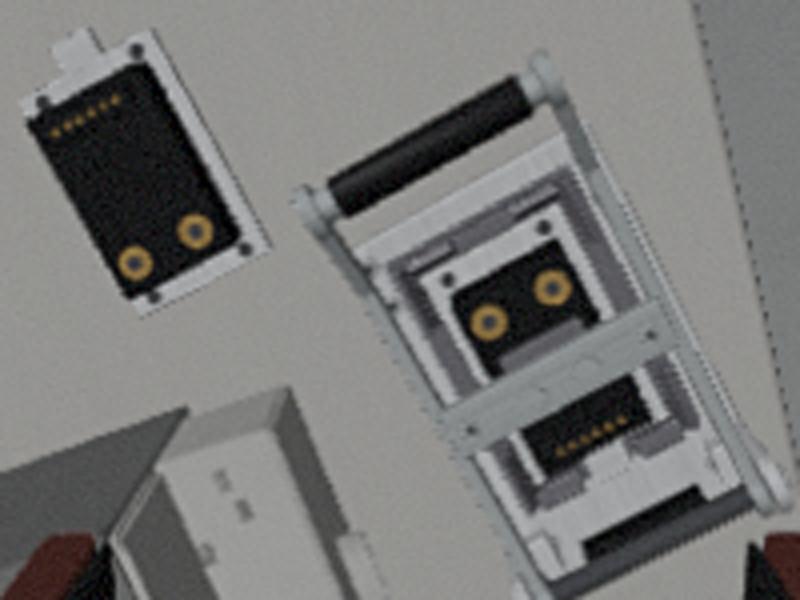

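View pics/w2.png

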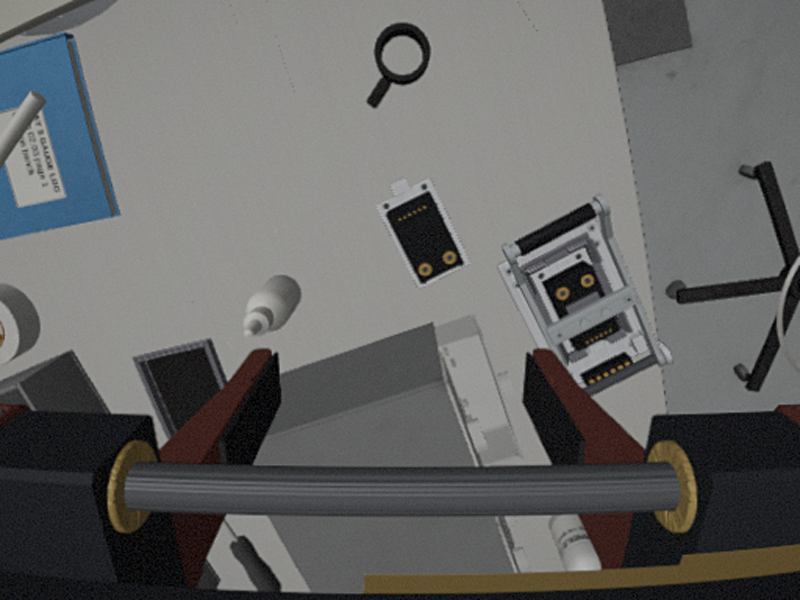

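w2 shows the fresh module at (422,232) with its tab at (400,182), the handle from (518,250) to (592,210), the module's rings at (562,294) and (586,281), and the tray's near corners at (133,357) and (213,340). Next I triangulate.

```bash
cat > m.py <<'E'
from h import *
import pickle
c1=cam('wrist',pickle.load(open('o1.pkl','rb')));c2=cam('wrist',pickle.load(open('o2.pkl','rb')));T=cam('top')
A=lambda x,y:(c1,np.array([150+x/4-.37,90+y/4-.37])); B=lambda x,y:(c2,np.array([x,y])/1.5625-.2); A8=lambda x,y:(c1,np.array([x,y])/1.5625-.2);TT=lambda x,y:(T,np.array([x,y])/1.5625-.2)
P=dict(tab=[A(70,37),B(400,182)],pL=[A(20,105),B(378,205)],pR=[A(155,32),B(428,180)],qR=[A(270,248),B(468,264)],qL=[A(140,316),B(418,286)],
 fr1=[A(196,231),B(449,258)],fr2=[A(134,263),B(426,270)],
 sr1=[A(552,288),B(586,281)],sr2=[A(488,322),B(562,294)],pins=[A(592,438),B(600,333)],
 hA=[A(338,197),B(518,250)],hB=[A(527,95),B(592,210)],eA=[A(305,200),B(511,247)],eB=[A(543,72),B(600,204)],
 trA=[A8(22,335),B(133,357),TT(420,335)],trB=[A8(92,318),B(213,340)],trBt=[A8(92,318),B(213,340)])
if __name__=='__main__':
    R={}
    for n,o in P.items():
        X,e=tri(o);R[n]=X;print(n,X.round(1),round(e,2))
    v=R['eA']-R['eB'];print('handle dir',np.degrees(np.arctan2(v[1],v[0])),np.linalg.norm(v))
    def fit(obj,uvs,z):
        f=lambda p:np.concatenate([proj(c,Ro.from_euler('z',p[2]).apply(b)+[p[0],p[1],z])[0]-uv for b,l in zip(obj,uvs) for c,uv in l])
        return f
    f=fit([(50,0,6),(40,-25,6),(40,25,6),(-40,25,6),(-40,-25,6)],[P[k] for k in('tab','pR','pL','qL','qR')],0)
    r0=None
    for y in(0,2,3.5,5):
        r=least_squares(f,[370,220,y]);r0=r if r0 is None or r.cost<r0.cost else r0
    print('fresh',r0.x[:2].round(1),np.degrees(r0.x[2]),np.abs(r0.fun).max(),r0.fun.round(1))
E
python3 m.py
```

```text
tab [321.  217.2  11. ] 0.27
pL [335.  194.1   7.8] 0.58
pR [326.5 240.   -5.5] 0.4
qR [404.4 254.8  -1.2] 0.62
qL [411.9 207.1   3.6] 0.62
fr1 [389.  239.   26.1] 0.29
fr2 [392.3 218.5  31.7] 0.17
sr1 [434.9 340.7  37. ] 0.23
sr2 [439.3 319.   39.6] 0.29
pins [480.4 341.2  45.7] 1.31
hA [388.1 288.3  62.6] 0.81
hB [374.9 347.   61.7] 0.01
eA [383.7 281.3  73. ] 0.8
eB [370.5 352.1  66.4] 0.7
trA [391.1  -8.6  72.6] 8.33
trB [407.   18.9  12.1] 0.24
trBt [407.   18.9  12.1] 0.24
handle dir -79.46313115637331 72.3371850631002
fresh [369.4 224.5] 190.09621276284525 1.967950168657893 [-0.3 -0.1 -1.2 -0.8 -0.7 -0.8  1.9 -1.1 -0.5 -0.9 -1.1  0.2 -0.2  0.7
 -0.   2.   0.2  1.2  1.8  0.2]
```

```bash
python3 - <<'E'
from m import *
Q=dict(tA2=[A8(22,335),B(133,357)],tA3=[A8(22,335),B(133,357),TT(459,335)],tB3=[A8(92,318),B(213,340),TT(420,335)],boxtop=[A8(306,300),B(434,325)],unit=[A8(346,292),B(474,317)],unit2=[A(350,540),B(503,375)],hand=[A(432,145),B(555,229)],
 hf=[TT(225,279)],bottle=[A8(92,303),B(250,328)])
for n,o in Q.items():
    if len(o)>1: X,e=tri(o);print(n,X.round(1),round(e,2))
c=lambda p,z:onz(*p,z).round(1)
print('top-only z13',[c(TT(*q),13) for q in((421,278),(458,279),(459,335),(420,335))])
print('w2 z13',c(B(133,357),13),c(B(213,340),13),c(A8(22,335),13),c(A8(92,318),13), c(B(236,400),13),c(B(182,418),13))
print('top proj of fresh tab, handle', proj(T,[[321,217,8],[381,317.5,64]])*1.5625)
E
```

```text
tA2 [404.  -66.3   3.9] 0.01
tA3 [403.6 -65.    5.4] 0.19
tB3 [408.8  11.8   1.2] 1.33
boxtop [446.3 212.2  11.3] 0.41
unit [449.2 247.6  10.5] 0.32
unit2 [495.9 257.4  39.8] 0.03
hand [381.1 317.9  61.6] 0.24
bottle [383.6  91.4 100.4] 1.43
top-only z13 [array([514.1,   4.1,  13. ]), array([510.2, -66.6,  13. ]), array([402. , -64.1,  13. ]), array([403.9,   9. ,  13. ])]
w2 z13 [401.7 -59.9  13. ] [406.4  19.6  13. ] [402.8 -57.6  13. ] [407.2  19.4  13. ] [467.5  17.5  13. ] [471.8 -40.5  13. ]
top proj of fresh tab, handle [[309.44507519 381.8837182 ]
 [248.17791919 347.4764926 ]]
```

```bash
python3 - <<'E'
from m import *
S=cam('scene')
s=lambda x,y:(S,np.array([x,y])/1.5625-.2)
print('boxtop',tri([TT(306,304),s(329,234)]),tri([TT(396,306),s(401,255)]),tri([TT(316,317),s(327,282)]))
go([381,317.7,120],np.radians(101.5))
E
```

```text
boxtop (array([445.84439994, 198.46306956, 132.16418996]), np.float64(1.2155937890379676)) (array([435.52746975,  41.69920967, 160.17031645]), np.float64(3.1321306726406135)) (array([445.46076609, 211.35923164,  -7.26006444]), np.float64(1.0282138442529174))
lin [ 24.3 112.  139. ]
ang 1.7715091907742444 [ 1.000e-03 -0.000e+00  1.093e+00]
ang 4.9131018443640375 [ 0.000e+00  1.000e-03 -2.049e+00]
```

```bash
python3 -m pendant '{"grip":[0,0,0,0,0,0,0,0,0,0,0,0],"linear":[[8,37.3,0],[8,37.3,0],[8,37.3,0],[0,0,15],[0,0,15],[0,0,15],[0,0,15],[0,0,15],[0,0,15],[0,0,15],[0,0,15],[0,0,15]],"angular":[[0,0,0],[0,0,0],[0,0,0],[0,0,0.1215],[0,0,0.1215],[0,0,0.1215],[0,0,0.1215],[0,0,0.1215],[0,0,0.1215],[0,0,0.1215],[0,0,0.1215],[0,0,0.1215]]}'
python3 - <<'E'
from m import *
go([381,317.7,44],np.radians(101.5));print(ctrl.get_obs()['qpos'])
o=ctrl.get_obs();im=ctrl.get_image('wrist');pickle.dump(o,open('o3.pkl','wb'));cv2.imwrite('pics/w3raw.png',im[...,::-1])
cv2.imwrite('pics/w3.png',cv2.resize(im[...,::-1],(800,600),interpolation=cv2.INTER_CUBIC));print(o['ee_pos'])
E
```

```text
t: 2.87
ee_pos: [381.4, 318.4, 122.6]
orientation: [-1.994, -2.427, -0.001]
ft_force: [0.5, -0.6, 0.2]
width: 43.9
grasp_force: 0.0
lin [-0.6 -0.6 78.6]
ang 1.7715091907742444 [ 0.    -0.    -0.006]
ang 4.9131018443640375 [-1.000e-03 -0.000e+00  3.136e+00]
[6.71388662e-01 3.88808232e-01 1.97993392e+00 3.86110461e-04
 7.72356219e-01 4.76059068e-01]
[381.42462409 318.35364457 122.56698435]
```

View pics/w3.png

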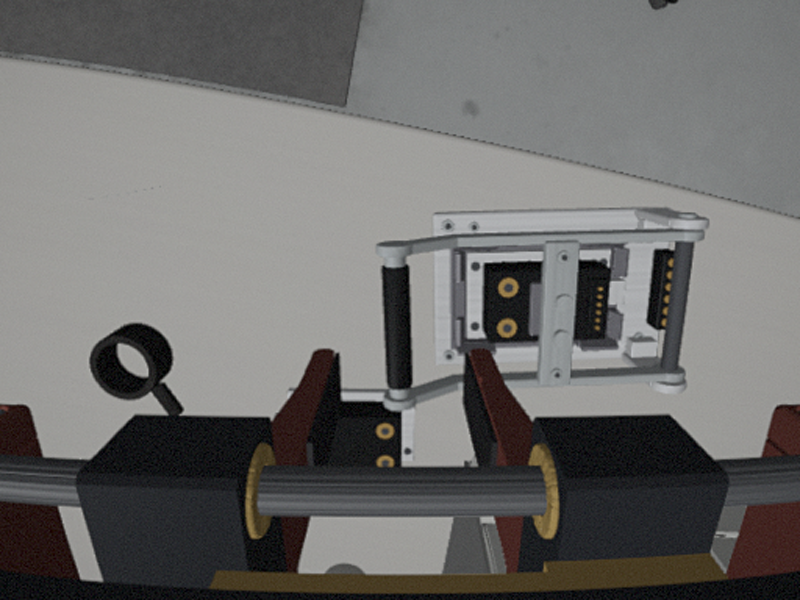

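w3 is aligned with the socket: handle at (397,325), hinge rod (683,240)–(671,375), module rings at (508,288) and (507,328), base edge (434,213)–(436,362). The fingers straddle the handle's line. I use this view to refine yaw and position.

```bash
python3 - <<'E'
from m import *
c3=cam('wrist',pickle.load(open('o3.pkl','rb')));C=lambda x,y:(c3,np.array([x,y])/1.5625-.2)
for n,a,b,z in(('handle',(395,262),(399.5,388),64),('hinge',(683,242),(672,375),46),('rings',(508,288),(507,328),40),('base',(434,213),(436,362),8),('ends',(394,252),(398,397),64)):
    p,q=onz(*C(*a),z),onz(*C(*b),z);v=p-q;print(n,p.round(1),q.round(1),((p+q)/2).round(1),'yaw',np.degrees(np.arctan2(v[1],v[0]))-90)
hc=[C(397,325),A(432,145),B(555,229)];print('handle tri',tri(hc))
for n,a in(('sr1',[C(508,288)]+P['sr1']),('sr2',[C(507,328)]+P['sr2']),('eA',[C(398,397)]+P['eA']),('eB',[C(394,252)]+P['eB'])):print(n,tri(a))
E
```

```text
handle [373.9 347.8  64. ] [388.  286.5  64. ] [380.9 317.1  64. ] yaw 12.943890530555834
hinge [513.4 382.3  46. ] [533.2 312.2  46. ] [523.3 347.2  46. ] yaw 15.769597638529902
rings [433.8 340.5  40. ] [438.8 319.4  40. ] [436.3 329.9  40. ] yaw 13.2960089176499
base [391.4 367.1   8. ] [411.5 280.    8. ] [401.5 323.5   8. ] yaw 12.981135238301505
ends [372.6 352.2  64. ] [388.2 281.5  64. ] [380.4 316.9  64. ] yaw 12.463269223323778
handle tri (array([380.02124976, 318.26246647,  63.19221441]), np.float64(0.8309727188998011))
sr1 (array([433.20664015, 340.76970774,  40.26466291]), np.float64(0.729473945680553))
sr2 (array([438.1175492 , 319.63838794,  40.58619424]), np.float64(0.7730398979587108))
eA (array([385.89447042, 282.20685668,  65.20278089]), np.float64(2.7992081462198257))
eB (array([371.05354422, 352.8022252 ,  65.24601825]), np.float64(2.4635946402618316))
```

```bash
python3 -m pendant '{"grip":[0,0,0,0,0,0,-1,-1,-1,-1],"linear":[[-0.5,-0.7,16],[0,0,16],[0,0,16],[0,0,16],[0,0,13.5],[0,0,0],[0,0,0],[0,0,0],[0,0,0],[0,0,0]],"angular":[[0,0,-0.02],[0,0,0],[0,0,0],[0,0,0],[0,0,0],[0,0,0],[0,0,0],[0,0,0],[0,0,0],[0,0,0]]}'
python3 - <<'E'
import numpy as np
from h import *
print(ctrl.get_obs()['ft_force'])
q=np.linspace(0,2.02,25);P=np.c_[-145*np.cos(q)+18*np.sin(q),-(145*np.sin(q)+18*np.cos(q))];d=np.diff(P,axis=0).round(1)
print([[0,*map(float,r)] for r in d])
E
```

```text
t: 3.75
ee_pos: [381.3, 316.4, 47.1]
orientation: [1.964, 2.452, 0.003]
ft_force: [0.0, 0.3, -0.6]
width: 20.6
grasp_force: 0.0
[ 0.02195139  0.30112263 -0.63813301]
[[0, 2.0, -12.1], [0, 3.0, -11.9], [0, 4.0, -11.6], [0, 5.0, -11.2], [0, 5.9, -10.8], [0, 6.8, -10.2], [0, 7.6, -9.6], [0, 8.4, -9.0], [0, 9.1, -8.2], [0, 9.8, -7.4], [0, 10.4, -6.6], [0, 10.9, -5.7], [0, 11.3, -4.7], [0, 11.7, -3.8], [0, 12.0, -2.8], [0, 12.2, -1.7], [0, 12.3, -0.7], [0, 12.3, 0.3], [0, 12.2, 1.3], [0, 12.1, 2.4], [0, 11.8, 3.4], [0, 11.5, 4.4], [0, 11.1, 5.3], [0, 10.6, 6.2]]
```

```bash
python3 -m pendant '{"grip":[-1,-1,-1,-1],"linear":[[0,0,1],[0,0,0],[0,0,0],[0,0,0]],"angular":[[0,0,0],[0,0,0],[0,0,0],[0,0,0]]}'
python3 -m pendant '{"grip":[-1,-1,-1,-1],"linear":[[0,2,-12.1],[0,3,-11.9],[0,4,-11.6],[0,0,0]],"angular":[[0,0,0],[0,0,0],[0,0,0],[0,0,0]]}'
```

```text
t: 4.08
ee_pos: [379.9, 315.6, 45.6]
orientation: [-1.964, -2.451, 0.002]
ft_force: [-4.8, -0.0, 4.7]
width: 12.2
grasp_force: 30.0
t: 4.42
ee_pos: [388.5, 317.5, 82.2]
orientation: [-1.964, -2.45, 0.003]
ft_force: [-7.3, -0.0, 5.4]
width: 12.4
grasp_force: 30.0
```

```bash
python3 -m pendant '{"grip":[-1,-1,-1,-1,-1,-1,-1,-1,-1,-1],"linear":[[0,5,-11.2],[0,5.9,-10.8],[0,6.8,-10.2],[0,7.6,-9.6],[0,8.4,-9],[0,9.1,-8.2],[0,9.8,-7.4],[0,10.4,-6.6],[0,10.9,-5.7],[0,0,0]],"angular":[[0,0,0],[0,0,0],[0,0,0],[0,0,0],[0,0,0],[0,0,0],[0,0,0],[0,0,0],[0,0,0],[0,0,0]]}'
python3 -m pendant '{"grip":[-1,-1,-1,-1,-1,-1,-1,-1,-1],"linear":[[0,11.3,-4.7],[0,11.7,-3.8],[0,12,-2.8],[0,12.2,-1.7],[0,12.3,-0.7],[0,12.3,0.3],[0,12.2,1.3],[0,12.1,2.4],[0,0,0]],"angular":[[0,0,0],[0,0,0],[0,0,0],[0,0,0],[0,0,0],[0,0,0],[0,0,0],[0,0,0],[0,0,0]]}'
python3 - <<'E'
from h import *
o=ctrl.get_obs();print(o['qpos'],o['ft_force'])
v=(o['ee_pos']-[458.3,333.6,0]);a=np.radians(12.5);x=v[0]*np.cos(a)+v[1]*np.sin(a)-66;z=v[2]+19-46
print('handle rel hinge',x,-v[0]*np.sin(a)+v[1]*np.cos(a),z,np.hypot(x,z),'q',np.arctan2(z,-x)-np.arctan2(18,145))
E
```

```text
t: 5.25
ee_pos: [460.2, 333.8, 162.7]
orientation: [-1.963, -2.45, 0.005]
ft_force: [-16.0, -4.6, 31.5]
width: 12.3
grasp_force: 30.0
t: 6.0
ee_pos: [556.9, 355.4, 169.6]
orientation: [1.965, 2.451, 0.003]
ft_force: [3.4, 2.3, 1.1]
width: 12.3
grasp_force: 30.0
[5.49820647e-01 5.32697431e-01 1.58458706e+00 4.42484644e-04
 1.02269168e+00 3.30384011e-01] [3.39813033 2.30496786 1.10602843]
handle rel hinge 34.93031233131893 -0.07967399949297871 142.62323190854616 146.83839075528726 q 1.687475616146759
```

```bash
python3 -m pendant '{"grip":[-1,-1,-1,-1,-1,-1,-1],"linear":[[0,11.8,3.4],[0,11.5,4.4],[0,11.1,5.3],[0,10.6,6.2],[0,3,2],[0,0,0],[0,0,0]],"angular":[[0,0,0],[0,0,0],[0,0,0],[0,0,0],[0,0,0],[0,0,0],[0,0,0]]}'
python3 - <<'E'
from h import *
o=ctrl.get_obs()
v=(o['ee_pos']-[458.3,333.6,0]);a=np.radians(12.5);x=v[0]*np.cos(a)+v[1]*np.sin(a)-66;z=v[2]+19-46
print('handle rel hinge',x,z,np.hypot(x,z),'q',np.arctan2(z,-x)-np.arctan2(18,145))
E
```

```text
t: 6.58
ee_pos: [596.6, 363.3, 147.9]
orientation: [-1.96, -2.446, 0.02]
ft_force: [-27.6, -8.4, 24.2]
width: 12.2
grasp_force: 30.0
handle rel hinge 75.42438407693999 120.93819266865646 142.53029207626997 q 2.004925789650039
```

```bash
python3 -m pendant '{"grip":[-1,0,0,0,0,0,0,0,0,0,0],"linear":[[0,-5,-4],[0,0,0],[0,0,0],[0,0,0],[0,0,-27],[0,0,-27],[0,0,-27],[0,-36,0],[0,-36,0],[0,-36,0],[0,-30,0]],"angular":[[0,0,0],[0,0,0],[0,0,0],[0,0,0],[0,0,0],[0,0,0],[0,0,0],[0,0,0],[0,0,0],[0,0,0],[0,0,0]]}'
python3 -m pendant '{"grip":[0.6,0.6,0.6,0.6,0.6,0.6,0.6,0.6,0.6,0.6,0.6,0.6],"linear":[[0,0,0],[0,0,0],[0,0,0],[0,0,0],[0,0,0],[0,0,0],[0,0,0],[0,0,0],[0,0,0],[0,0,0],[0,0,0],[0,0,0]],"angular":[[0,0,-0.121],[0,0,-0.121],[0,0,-0.121],[0,0,-0.121],[0,0,-0.121],[0,0,-0.121],[0,0,-0.121],[0,0,-0.121],[0,0,-0.121],[0,0,-0.121],[0,0,-0.121],[0,0,-0.121]]}'
python3 - <<'E'
from m import *
o=ctrl.get_obs();im=ctrl.get_image('wrist');pickle.dump(o,open('o4.pkl','wb'));cv2.imwrite('pics/w4raw.png',im[...,::-1])
cv2.imwrite('pics/w4.png',cv2.resize(im[...,::-1],(800,600),interpolation=cv2.INTER_CUBIC))
print(o['ee_pos'],o['qpos']);go([458.3,333.6,20.5],np.radians(192.5))
E
```

```text
t: 7.5
ee_pos: [461.8, 333.6, 233.0]
orientation: [1.965, 2.45, 0.002]
ft_force: [0.4, 0.8, 0.5]
width: 43.9
grasp_force: 0.0
t: 8.5
ee_pos: [464.0, 334.4, 233.1]
orientation: [-0.167, 3.135, 0.001]
ft_force: [-0.9, -0.0, -0.1]
width: 69.8
grasp_force: 0.0
[464.01819842 334.41873699 233.10675427] [ 6.03853370e-01  3.32752456e-01  1.74159146e+00 -3.69613131e-04
  1.06531943e+00 -1.07305582e+00]
lin [ 6.200e+00 -2.000e-01  2.126e+02]
ang 3.3597588100890845 [ 0.     0.002 -0.105]
ang 6.501351463678878 [ 3.000e-03 -1.000e-03  3.037e+00]
```

View pics/w4.png

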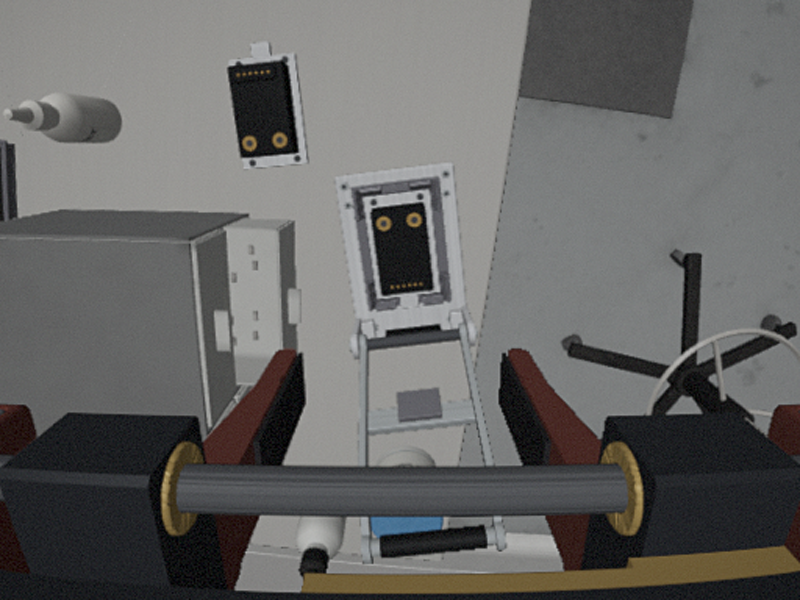

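w4 shows the lever fully open (handle at (433,541)) and the tested module exposed: rings at (383,223) and (414,220), base corners at (336,180) and (452,164). The fresh module has its tab at (260,43) and corners (227,62), (295,53), (307,163) and (244,169). I refit both poses.

```bash
python3 - <<'E'
from m import *
c3=cam('wrist',pickle.load(open('o3.pkl','rb')));C=lambda x,y:(c3,np.array([x,y])/1.5625-.2)
c4=cam('wrist',pickle.load(open('o4.pkl','rb')));D=lambda x,y:(c4,np.array([x,y])/1.5625-.2)
def fit(items,x0,free_ring=False):
    def f(p):
        out=[]
        for b,l in items:
            b=np.array(b,float)
            X=Ro.from_euler('z',p[2]).apply(b)+[p[0],p[1],0]
            for c,uv in l: out.append(proj(c,X)[0]-uv)
        return np.concatenate(out)
    r=least_squares(f,x0,loss='soft_l1');return r.x[:2].round(1),np.degrees(r.x[2]).round(2),r.fun.round(1)
F=[((50,0,6),P['tab']+[D(260,43)]),((40,-25,6),P['pR']+[D(295,53)]),((40,25,6),P['pL']+[D(227,62)]),((-40,25,6),P['qL']+[D(244,169)]),((-40,-25,6),P['qR']+[D(307,163)])]
print('fresh',fit(F,[369,224,3.3]))
fx,fy,_=*fit(F,[369,224,3.3])[0],0
r1=tri(P['fr1']+[D(280,139)]);r2=tri(P['fr2']+[D(250,143)]);print('fresh rings',r1,r2,(r1[0]+r2[0])/2)
s1=tri(P['sr1']+[C(508,288),D(414,220)]);s2=tri(P['sr2']+[C(507,328),D(383,223)]);print('sock rings',s1,s2,(s1[0]+s2[0])/2)
S=[((-58,-46,8),[D(336,180),C(436,362)]),((-58,46,8),[D(452,164),C(434,213)]),((66,-43,46),[]),((-79,30,64),[C(395,262),P['hB'][0],P['hB'][1]]),((-79,-30,64),[C(399.5,388),*P['hA']])]
print('socket',fit([s for s in S if s[1]],[458,333,.21]))
E
```

```text
fresh (array([369.6, 224.3]), np.float64(190.31), array([-0. , -0.1, -1. , -0.8, -0.5, -0.3, -0.4, -0.9,  2.2, -1.2, -0.4,
        0.2, -0.2, -0.8, -0.8,  0.2,  0.5, -1. ,  0.3,  0.6,  0.5,  1.9,
       -0.8,  0.6,  0.6,  1. ,  2.2,  0.1, -0.1,  0.8]))
fresh rings (array([388.55648671, 238.88657464,  26.88007512]), np.float64(0.7362975585846812)) (array([392.72649523, 218.0374728 ,  29.50216169]), np.float64(0.6508636633840581)) [390.64149097 228.46202372  28.1911184 ]
sock rings (array([433.41145609, 339.4287036 ,  42.01096539]), np.float64(1.1158266000576305)) (array([438.20373094, 318.29339773,  42.32416869]), np.float64(0.7048817717313796)) [435.80759351 328.86105066  42.16756704]
socket (array([458.1, 334.3]), np.float64(13.06), array([-2.4, -2. ,  0.4,  1.6,  0.3, -1.4,  0.3, -1.2,  1. ,  0.2, -0.6,
       -0.5,  0.1, -0.3,  0.9, -3.3, -0.7,  0.7, -0. , -0.8]))
```

```bash
python3 -m pendant '{"grip":[0.6,0.6,0.6,0.6,0.6,0.6,0.6,0.6,0.6,0.6,0.6,0.6],"linear":[[6.9,-0.3,0],[0,0,24],[0,0,25],[0,0,25],[0,0,25],[0,0,25],[0,0,25],[0,0,25],[0,0,18],[0,0,12],[0,0,7.5],[0,0,0]],"angular":[[0,0,-0.11],[0,0,0],[0,0,0],[0,0,0],[0,0,0],[0,0,0],[0,0,0],[0,0,0],[0,0,0],[0,0,0],[0,0,0],[0,0,0]]}'
python3 -m pendant '{"grip":[-1,-1,-1,-1,-1,-1,-1],"linear":[[0,0,0],[0,0,0],[0,0,0],[0,0,0],[0,0,0],[0,0,0],[0,0,0]],"angular":[[0,0,0],[0,0,0],[0,0,0],[0,0,0],[0,0,0],[0,0,0],[0,0,0]]}'
```

```text
t: 9.55
ee_pos: [455.8, 332.8, 20.2]
orientation: [0.328, -3.123, 0.001]
ft_force: [-0.5, -0.6, -0.1]
width: 70.1
grasp_force: 0.0
t: 10.13
ee_pos: [456.3, 333.4, 22.2]
orientation: [-0.33, 3.123, 0.001]
ft_force: [-0.7, -0.4, 6.3]
width: 39.7
grasp_force: 29.9
```

```bash
python3 -m pendant '{"grip":[-1,-1,-1,-1,-1,-1,-1,-1,-1,-1,-1],"linear":[[0,0,-5],[0,0,-10],[0,0,-15],[0,0,-20],[0,0,-25],[0,0,-25],[0,0,-25],[0,0,-25],[0,0,-25],[0,0,-25],[0,0,-8]],"angular":[[0,0,0],[0,0,0],[0,0,0],[0,0,0],[0,0,0],[0,0,0.06],[0,0,0.06],[0,0,0.06],[0,0,0.065],[0,0,0],[0,0,0]]}'
python3 -m pendant '{"grip":[-1,-1,-1,-1,-1,-1,-1,-1,-1,-1,-1,-1],"linear":[[-6,-30,0],[-6,-30,0],[-6,-30,0],[-6,-30,0],[-6,-30,0],[-6,-30,0],[-6,-30,0],[-6,-30,0],[-6,-30,0],[-6,-30,0],[-6,-30,0],[-6,-30,0]],"angular":[[0,0,0],[0,0,0],[0,0,0],[0,0,0],[0,0,0],[0,0,0],[0,0,0],[0,0,0],[0,0,0],[0,0,0],[0,0,0],[0,0,0]]}'
python3 -m pendant '{"grip":[-1,-1],"linear":[[0,0,0],[0,0,0]],"angular":[[0,0,0],[0,0,0]]}'
python3 - <<'E'
from m import *
o=ctrl.get_obs();im=ctrl.get_image('wrist');pickle.dump(o,open('o5.pkl','wb'));cv2.imwrite('pics/w5raw.png',im[...,::-1])
cv2.imwrite('pics/w5.png',cv2.resize(im[...,::-1],(800,600),interpolation=cv2.INTER_CUBIC))
print(o['ee_pos'],o['qpos'],o['width'])
E
```

```text
t: 11.05
ee_pos: [457.1, 333.9, 233.6]
orientation: [0.054, 3.137, 0.005]
ft_force: [1.2, 0.6, -1.6]
width: 39.7
grasp_force: 29.9
t: 12.05
ee_pos: [514.8, -30.6, 228.8]
orientation: [-0.053, -3.14, -0.0]
ft_force: [0.6, 0.5, -1.7]
width: 39.7
grasp_force: 29.9
t: 12.22
ee_pos: [515.0, -30.4, 228.8]
orientation: [-0.058, -3.14, -0.0]
ft_force: [-0.5, 1.2, -1.9]
width: 40.0
grasp_force: 29.9
[515.01595536 -30.36108957 228.76716514] [-8.20193734e-02  2.56046961e-01  1.86263156e+00  1.31996224e-04
  1.02418815e+00 -1.61585860e+00] 40.02406697501165
```

View pics/w5.png

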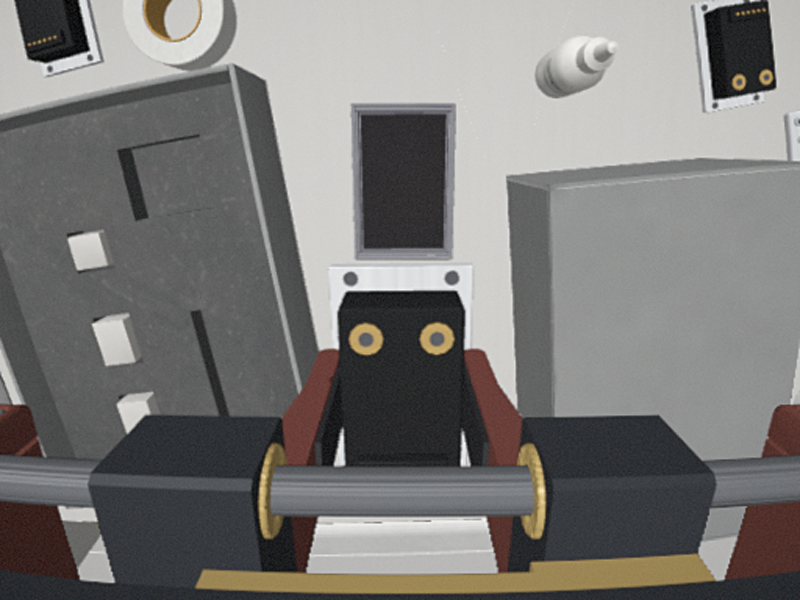

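w5 shows the tray rim corners at (350,104), (456,104), (452,259) and (356,259), with the held module straight in the gripper. The box (top corner (552,187)) and the case (edge (235,65)–(305,420)) stand close on either side, so I check the gripper body's clearance.

```bash
python3 - <<'E'
from m import *
c5=cam('wrist',pickle.load(open('o5.pkl','rb')));E=lambda x,y:(c5,np.array([x,y])/1.5625-.2)
c4=cam('wrist',pickle.load(open('o4.pkl','rb')));D=lambda x,y:(c4,np.array([x,y])/1.5625-.2)
S=cam('scene');s=lambda x,y:(S,np.array([x,y])/1.5625-.2)
print('tray z13',[onz(*E(*q),13).round(1) for q in((350,104),(456,104),(452,259),(356,259))])
print('box near right top',tri([E(552,187),TT(396,306)]),tri([E(552,187),TT(396,306),s(402,257)]), 'bottom z0',onz(*E(507,178),0))
for z in(130,140,150,160): print(z,onz(*E(552,187),z).round(1),onz(*E(552,400),z).round(1),onz(*TT(396,306),z).round(1),onz(*TT(303,303),z).round(1),onz(*TT(383,159),z).round(1))
print('case near corner',tri([E(233,66),TT(495,345)]),tri([E(233,66),s(466,345)]),'z0',onz(*E(266,80),0))
for z in(30,50,70): print(z,onz(*E(233,66),z).round(1),onz(*E(305,420),z).round(1),onz(*TT(473,186),z).round(1),onz(*TT(497,343),z).round(1))
E
```

```text
tray z13 [array([402.9, -62.6,  13. ]), array([405.7,  13.7,  13. ]), array([519.7,   9.3,  13. ]), array([517., -65.,  13.])]
box near right top (array([458.93711949,  58.97846282,  98.25304611]), np.float64(5.489907004172949)) (array([456.88109056,  50.16493519, 129.67331819]), np.float64(7.346311877165476)) bottom z0 [460.16095993  53.86038837   0.        ]
130 [458.2  50.7 130. ] [581.2  56.7 130. ] [436.9  48.7 130. ] [446.4 206.3 130. ] [705.3  67.  130. ]
140 [457.5  47.7 140. ] [575.7  53.5 140. ] [434.9  48.3 140. ] [444.3 204.2 140. ] [700.4  66.4 140. ]
150 [456.7  44.7 150. ] [570.3  50.3 150. ] [432.9  48.  150. ] [442.1 202.2 150. ] [695.5  65.8 150. ]
160 [456.   41.7 160. ] [564.8  47.  160. ] [430.9  47.6 160. ] [440.  200.1 160. ] [690.6  65.3 160. ]
case near corner (array([ 379.32503331, -130.78201115,   56.19302286]), np.float64(2.129234581321839)) (array([ 382.06803304, -127.40839177,   69.49184667]), np.float64(0.012262994833463381)) z0 [ 381.27610872 -125.33029291    0.        ]
30 [ 375.1 -139.8   30. ] [ 646.5 -114.1   30. ] [ 692.  -102.3   30. ] [ 382.8 -132.1   30. ]
50 [ 378.6 -133.5   50. ] [ 634.9 -109.2   50. ] [ 683.4 -100.1   50. ] [ 380.2 -129.3   50. ]
70 [ 382.2 -127.2   70. ] [ 623.4 -104.3   70. ] [674.8 -97.8  70. ] [ 377.5 -126.4   70. ]
```

The box face (y≈51, about 145 high) would foul the gripper's 178 mm body if I placed the module in the tray with this grip. So I set the module down on free bench at (368,-30), regrasp it lengthwise, and lay it in the tray with the gripper along x.

```bash
python3 -m pendant '{"grip":[-1,-1,-1,-1,-1,-1,-1,-1,-1,-1,-1,-1],"linear":[[29.4,0,0],[29.4,0,0],[29.4,0,0],[29.4,0,0],[29.4,0,0],[0,0,14],[0,0,14],[0,0,14],[0,0,14],[0,0,14],[0,0,14],[0,0,14]],"angular":[[0,0,0],[0,0,0],[0,0,0],[0,0,0],[0,0,0],[0,0,0.121],[0,0,0.121],[0,0,0.121],[0,0,0.121],[0,0,0.121],[0,0,0.121],[0,0,0.121]]}'
python3 -m pendant '{"grip":[-1,-1,-1,-1,-1,-1,-1,-1],"linear":[[0,0,14],[0,0,14],[0,0,14],[0,0,14],[0,0,14],[0,0,14],[0,0,0],[0,0,0]],"angular":[[0,0,0.121],[0,0,0.121],[0,0,0.121],[0,0,0.121],[0,0,0.121],[0,0,0.121],[0,0,0],[0,0,0]]}'
```

```text
t: 13.27
ee_pos: [368.3, -23.0, 130.8]
orientation: [-1.346, -2.839, -0.0]
ft_force: [0.6, 0.8, -2.2]
width: 39.3
grasp_force: 29.9
t: 13.93
ee_pos: [367.9, -23.3, 47.1]
orientation: [-2.255, -2.185, 0.002]
ft_force: [-0.5, -0.8, -1.2]
width: 39.8
grasp_force: 29.9
```

```bash
python3 -m pendant '{"grip":[-1,-1,-1,-1,-1,0.5,0.5,0.5,0.5],"linear":[[0,0,15],[0,0,12],[0,0,6],[0,0,3],[0,0,0],[0,0,0],[0,0,0],[0,0,0],[0,0,0]],"angular":[[0,0,0],[0,0,0],[0,0,0],[0,0,0],[0,0,0],[0,0,0],[0,0,0],[0,0,0],[0,0,0]]}'
python3 -m pendant '{"grip":[1,1,1],"linear":[[0,0,-25],[0,0,-25],[0,0,-10]],"angular":[[0,0,0],[0,0,0],[0,0,0]]}'
python3 -m pendant '{"grip":[1,1,1,1,1,1,1,1,1,1,1,1],"linear":[[0,0,0],[0,0,0],[0,0,0],[0,0,0],[0,0,0],[0,0,0],[0,0,0],[0,0,0],[0,0,0],[0,0,0],[0,0,0],[0,0,0]],"angular":[[0,0,-0.121],[0,0,-0.121],[0,0,-0.121],[0,0,-0.121],[0,0,-0.121],[0,0,-0.121],[0,0,-0.121],[0,0,-0.121],[0,0,-0.121],[0,0,-0.121],[0,0,-0.121],[0,0,-0.121]]}'
python3 -m pendant '{"grip":[1,1,1],"linear":[[0,0,0],[0,0,0],[0,0,0]],"angular":[[0,0,-0.119],[0,0,0],[0,0,0]]}'
python3 - <<'E'
from m import *
o=ctrl.get_obs();im=ctrl.get_image('wrist');pickle.dump(o,open('o6.pkl','wb'));cv2.imwrite('pics/w6raw.png',im[...,::-1])
cv2.imwrite('pics/w6.png',cv2.resize(im[...,::-1],(800,600),interpolation=cv2.INTER_CUBIC))
print(o['ee_pos'],o['qpos'],o['width'])
E
```

```text
t: 14.68
ee_pos: [365.8, -23.9, 11.7]
orientation: [-2.259, -2.178, 0.005]
ft_force: [-12.6, -1.0, 17.6]
width: 62.8
grasp_force: 8.9
t: 14.93
ee_pos: [369.4, -24.2, 73.4]
orientation: [2.26, 2.179, 0.002]
ft_force: [0.7, -0.3, 0.3]
width: 82.3
grasp_force: 0.0
t: 15.93
ee_pos: [368.8, -24.2, 71.7]
orientation: [0.234, 3.132, -0.0]
ft_force: [-0.0, 0.3, 0.1]
width: 88.0
grasp_force: 0.0
t: 16.18
ee_pos: [368.8, -24.2, 71.6]
orientation: [0.063, 3.14, -0.0]
ft_force: [-0.6, 0.3, -0.4]
width: 87.7
grasp_force: 0.0
[368.766721   -24.15442388  71.64370869] [-9.76212116e-02  3.54241410e-01  2.26698109e+00  1.87406541e-05
  5.19768000e-01 -1.62861959e+00] 87.689219712037
```

View pics/w6.png

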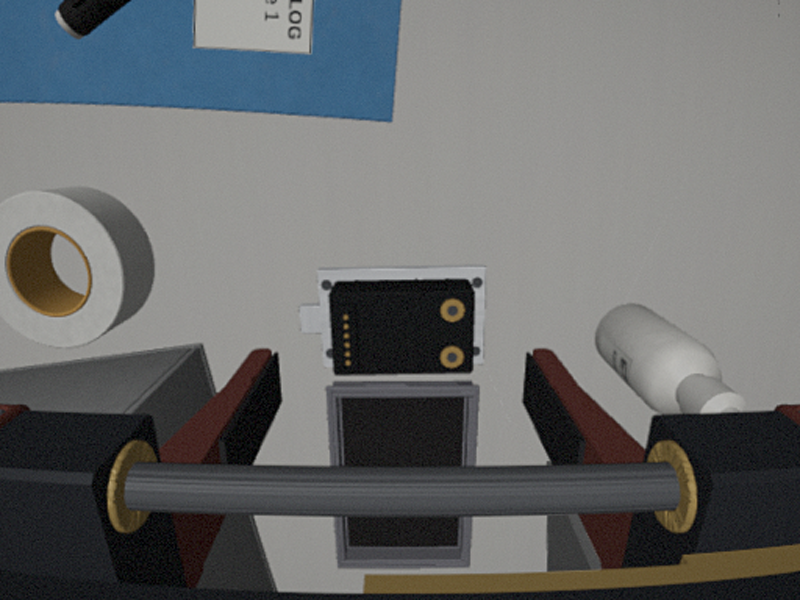

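w6 shows the module flat on the bench, centred between the open fingers (body (331,280)–(474,373), tab at (302,318)). Tray rim corners are at (327,383), (478,383), (337,567) and (469,567); the bottle and the roll are clear.

```bash
python3 - <<'E'
from m import *
c6=cam('wrist',pickle.load(open('o6.pkl','rb')));G=lambda x,y:(c6,np.array([x,y])/1.5625-.2)
c5=cam('wrist',pickle.load(open('o5.pkl','rb')));E=lambda x,y:(c5,np.array([x,y])/1.5625-.2)
print('body z28',[onz(*G(*q),28).round(1) for q in((331,280),(474,280),(332,373),(474,373))])
print('tab',onz(*G(301,318),6).round(1),'plate',onz(*G(320,268),6).round(1),onz(*G(487,267),6).round(1))
for n,l in dict(nr=[G(327,383),E(350,104),TT(459,335)],nl=[G(478,383),E(456,104),TT(420,335)],fr=[G(337,567),E(356,259),TT(458,279)],fl=[G(469,567),E(452,259),TT(421,278)]).items(): print(n,tri(l))
print('bottle base',onz(*G(600,325),0).round(1),'proj fresh',tri([E(614,47),G(728,405)]))
E
```

```text
body z28 [array([343.7, -52.5,  28. ]), array([346.1,   8.5,  28. ]), array([387. , -55.6,  28. ]), array([389.6,   8.6,  28. ])]
tab [367.6 -72.    6. ] plate [343.2 -60.7   6. ] [345.9  17.7   6. ]
nr (array([402.39077481, -62.68209209,   6.41334747]), np.float64(0.6512402632054659))
nl (array([405.03417173,  13.57517262,   7.39453697]), np.float64(1.5600120170073524))
fr (array([516.07487618, -65.81672187,  12.80933748]), np.float64(1.890845586209224))
fl (array([518.85824476,   8.91599006,  13.12738212]), np.float64(1.652359735119603))
bottle base [379.4  76.5   0. ] proj fresh (array([382.27621977,  96.32464756,  79.63181009]), np.float64(4.811264956180025))
```

```bash
python3 -m pendant '{"grip":[1,1,1,1,1,-1,-1,-1,-1,-1],"linear":[[2,1,20],[0,0,18],[0,0,14],[0,0,8],[0,0,0],[0,0,0],[0,0,0],[0,0,0],[0,0,0],[0,0,0]],"angular":[[0,0,0],[0,0,0],[0,0,0],[0,0,0],[0,0,0],[0,0,0],[0,0,0],[0,0,0],[0,0,0],[0,0,0]]}'
```

```text
t: 17.07
ee_pos: [367.2, -23.1, 12.0]
orientation: [0.057, 3.14, -0.0]
ft_force: [-0.4, -0.4, 7.2]
width: 63.3
grasp_force: 30.0
```

```bash
python3 -m pendant '{"grip":[-1,-1,-1,-1,-1,-1,-1,-1,-1,-1,-1,-1],"linear":[[0,0,-25],[0,0,-25],[0,0,-25],[0,0,-25],[0,0,0],[0,0,0],[0,0,0],[0,0,0],[0,0,0],[0,0,0],[0,0,0],[0,0,0]],"angular":[[0,0,0],[0,0,0],[0,0,0],[0,0,0],[0,0,0.121],[0,0,0.121],[0,0,0.121],[0,0,0.121],[0,0,0.121],[0,0,0.121],[0,0,0.121],[0,0,0.121]]}'
python3 -m pendant '{"grip":[-1,-1,-1,-1,-1,-1,-1,-1,-1,-1,-1],"linear":[[0,0,0],[0,0,0],[0,0,0],[0,0,0],[0,0,0],[-0.7,24,0],[-0.7,24,0],[-0.7,24,0],[-0.7,24,0],[0,0,0],[0,0,0]],"angular":[[0,0,0.121],[0,0,0.121],[0,0,0.121],[0,0,0.121],[0,0,0.121],[0,0,0],[0,0,0],[0,0,0],[0,0,0],[0,0,0],[0,0,0]]}'
python3 -c "
from m import *
go([462.5,-29,15.5],np.radians(87.8))"
```

```text
t: 18.07
ee_pos: [366.4, -23.0, 111.5]
orientation: [1.52, 2.749, 0.0]
ft_force: [0.2, -0.3, -1.8]
width: 64.0
grasp_force: 30.0
t: 18.98
ee_pos: [463.1, -29.6, 111.3]
orientation: [2.264, 2.178, 0.0]
ft_force: [-0.7, -1.2, -2.9]
width: 63.8
grasp_force: 30.0
lin [ 0.6 -0.6 95.8]
ang 1.5323990832510213 [ 0. -0. -0.]
ang 4.673991736840814 [-0.    -0.     3.141]
```

```bash
python3 -m pendant '{"grip":[-1,-1,-1,-1,-1,-1,-1],"linear":[[0,-0.6,22],[0,0,22],[0,0,22],[0,0,16],[0,0,8],[0,0,5],[0,0,0]],"angular":[[0,0,0],[0,0,0],[0,0,0],[0,0,0],[0,0,0],[0,0,0],[0,0,0]]}'
```

```text
t: 19.57
ee_pos: [460.8, -29.4, 16.0]
orientation: [-2.263, -2.177, 0.002]
ft_force: [-0.5, 0.4, -2.0]
width: 63.7
grasp_force: 30.0
```

```bash
python3 -m pendant '{"grip":[-1,-1,0.6,0.6,0.6,0.6],"linear":[[0,0,1],[0,0,0],[0,0,0],[0,0,0],[0,0,0],[0,0,-1]],"angular":[[0,0,0],[0,0,0],[0,0,0],[0,0,0],[0,0,0],[0,0,0]]}'
python3 -m pendant '{"grip":[0.6,0.6,0.6,0.6,0.6,0.6,0.6,0.6],"linear":[[0,0,-10],[0,0,-20],[0,0,-26],[0,0,-26],[0,0,-26],[0,0,-26],[0,0,-26],[0,0,-26]],"angular":[[0,0,0],[0,0,0],[0,0,0],[0,0,0],[0,0,0],[0,0,0],[0,0,0],[0,0,0]]}'
python3 - <<'E'
from m import *
o=ctrl.get_obs();im=ctrl.get_image('wrist');pickle.dump(o,open('o7.pkl','wb'));cv2.imwrite('pics/w7raw.png',im[...,::-1])
E
python3 -m pendant '{"grip":[0.6,0.6,0.6,0.6,0.6,0.6,0.6,0.6],"linear":[[31.2,-12.6,0],[31.2,-12.6,0],[31.2,-12.6,0],[31.2,-12.6,0],[31.2,-12.6,0],[31.2,-12.6,0],[31.2,-12.6,0],[31.2,-12.6,0]],"angular":[[0,0,0],[0,0,0],[0,0,0],[0,0,0],[0,0,0],[0,0,0],[0,0,0],[0,0,0]]}'
python3 -m pendant '{"grip":[0.6,0.6,0.6,0.6,0.6,0.6,0.6,0.6,0.6,0.6,0.6,0.6],"linear":[[0,0,0],[0,0,0],[0,0,10],[0,0,10],[0,0,10],[0,0,10],[0,0,10],[0,0,10],[0,0,10],[0,0,10],[0,0,10],[0,0,10]],"angular":[[0,0,0.1128],[0,0,0.1128],[0,0,0.1128],[0,0,0.1128],[0,0,0.1128],[0,0,0.1128],[0,0,0.1128],[0,0,0.1128],[0,0,0.1128],[0,0,0.1128],[0,0,0.1128],[0,0,0.1128]]}'
python3 - <<'E'
from m import *
go([369.6,224.3,10.5],np.radians(10.5));o=ctrl.get_obs();print(o['qpos'],o['ft_force'])
E
```

```text
t: 20.07
ee_pos: [462.1, -29.5, 16.7]
orientation: [2.263, 2.178, 0.001]
ft_force: [-0.3, 0.5, -0.0]
width: 70.5
grasp_force: 0.0
t: 20.73
ee_pos: [461.4, -29.5, 204.5]
orientation: [2.263, 2.178, 0.0]
ft_force: [0.4, 0.3, -0.6]
width: 70.7
grasp_force: 0.0
t: 21.45
ee_pos: [369.8, 225.1, 203.1]
orientation: [2.264, 2.178, 0.001]
ft_force: [0.2, 0.1, -0.5]
width: 70.2
grasp_force: 0.0
t: 22.45
ee_pos: [370.8, 223.8, 102.5]
orientation: [-3.13, -0.272, -0.001]
ft_force: [0.9, -0.4, -0.6]
width: 70.2
grasp_force: 0.0
lin [-1.1 -0.7 92. ]
ang 0.1832595714594046 [-0.    -0.001 -0.01 ]
ang 3.324852225049198 [-1.000e-03  0.000e+00  3.131e+00]
[ 5.15572994e-01  3.51349257e-01  2.12356252e+00 -1.23079679e-05
  6.66112052e-01  1.91321252e+00] [ 0.89961019 -0.36247644 -0.55744566]
```

```bash
python3 -m pendant '{"grip":[0.6,0.6,0.6,0.6,0.6,0.6,0.6,-1,-1,-1,-1,-1],"linear":[[-1.1,-0.7,20],[0,0,25],[0,0,22],[0,0,14],[0,0,7],[0,0,3.5],[0,0,0],[0,0,0],[0,0,0],[0,0,0],[0,0,0],[0,0,0]],"angular":[[0,0,-0.008],[0,0,0],[0,0,0],[0,0,0],[0,0,0],[0,0,0],[0,0,0],[0,0,0],[0,0,0],[0,0,0],[0,0,0],[0,0,0]]}'
python3 -m pendant '{"grip":[-1,-1,-1,-1],"linear":[[0,0,0],[0,0,0],[0,0,0],[0,0,0]],"angular":[[0,0,0],[0,0,0],[0,0,0],[0,0,0]]}'
```

```text
t: 23.45
ee_pos: [369.8, 224.4, 11.3]
orientation: [-3.128, -0.293, -0.001]
ft_force: [0.6, -0.4, 1.6]
width: 40.1
grasp_force: 0.7
t: 23.78
ee_pos: [369.8, 224.4, 11.3]
orientation: [-3.128, -0.293, -0.001]
ft_force: [-0.2, -0.6, 6.4]
width: 39.8
grasp_force: 30.0
```

```bash
python3 -m pendant '{"grip":[-1,-1,-1,-1,-1,-1,-1,-1,-1,-1,-1,-1],"linear":[[0,0,-20],[0,0,-30],[0,0,-30],[0,0,-30],[0,0,0],[0,0,0],[0,0,0],[0,0,0],[0,0,0],[0,0,0],[0,0,0],[0,0,0]],"angular":[[0,0,0],[0,0,0],[0,0,0],[0,0,0],[0,0,-0.1177],[0,0,-0.1177],[0,0,-0.1177],[0,0,-0.1177],[0,0,-0.1177],[0,0,-0.1177],[0,0,-0.1177],[0,0,-0.1177]]}'
python3 -m pendant '{"grip":[-1,-1,-1,-1,-1,-1,-1,-1,-1,-1,-1,-1],"linear":[[0,0,0],[0,0,0],[0,0,0],[0,0,0],[0,0,0],[0,0,0],[0,0,0],[0,0,0],[0,0,0],[0,0,0],[0,0,0],[0,0,0]],"angular":[[0,0,-0.1177],[0,0,-0.1177],[0,0,-0.1177],[0,0,-0.1177],[0,0,-0.1177],[0,0,-0.1177],[0,0,-0.1177],[0,0,-0.1177],[0,0,-0.1177],[0,0,-0.1177],[0,0,-0.1177],[0,0,-0.1177]]}'
python3 -m pendant '{"grip":[-1,-1,-1,-1,-1,-1,-1,-1,-1],"linear":[[0,0,0],[0,0,0],[0,0,0],[0,0,0],[0,0,0],[0,0,0],[0,0,0],[0,0,0],[0,0,0]],"angular":[[0,0,-0.1177],[0,0,-0.1177],[0,0,-0.1177],[0,0,-0.1177],[0,0,-0.1177],[0,0,-0.1177],[0,0,-0.1177],[0,0,0],[0,0,0]]}'
python3 - <<'E'
from m import *
go([457.2,333.7,110],np.radians(192.6));print(ctrl.get_obs()['qpos'])
E
```

```text
t: 24.78
ee_pos: [369.2, 224.1, 120.7]
orientation: [-2.65, -1.687, 0.001]
ft_force: [-0.6, 1.1, -1.6]
width: 39.8
grasp_force: 30.0
t: 25.78
ee_pos: [369.2, 224.1, 120.7]
orientation: [-0.921, -3.003, 0.001]
ft_force: [0.0, 0.0, -1.7]
width: 40.0
grasp_force: 30.0
t: 26.53
ee_pos: [369.3, 224.2, 120.8]
orientation: [0.344, -3.122, 0.0]
ft_force: [-0.5, 0.5, -1.4]
width: 39.7
grasp_force: 30.0
lin [-109.6   87.8   10.7]
ang 3.3615041393410787 [-0. -0. -0.]
ang 6.503096792930872 [-1.000e-03  0.000e+00  3.141e+00]
[ 5.17939944e-01  3.13592497e-01  2.11563666e+00  4.72126165e-05
  7.12805584e-01 -1.27237926e+00]
```

```bash
python3 -m pendant '{"grip":[-1,-1,-1,-1,-1,-1,-1,-1,-1,-1,-1,-1],"linear":[[-21.9,17.55,0],[-21.9,17.55,0],[-21.9,17.55,0],[-21.9,17.55,0],[-21.9,17.55,0],[0,0,20],[0,0,20],[0,0,20],[0,0,10],[0,0,4],[0,0,0],[0,0,0]],"angular":[[0,0,0],[0,0,0],[0,0,0],[0,0,0],[0,0,0],[0,0,0],[0,0,0],[0,0,0],[0,0,0],[0,0,0],[0,0,0],[0,0,0]]}'
python3 -c "
from m import *
go([456.9,333.5,23.3],np.radians(192.5))
cv2.imwrite('pics/w8raw.png',ctrl.get_image('wrist')[...,::-1])"
```

```text
t: 27.53
ee_pos: [457.3, 334.2, 47.4]
orientation: [-0.348, 3.122, 0.0]
ft_force: [0.5, 0.0, -2.2]
width: 39.7
grasp_force: 30.0
lin [ 0.5 -0.6 24.1]
ang 3.3597588100890845 [0.    0.    0.004]
ang 6.501351463678878 [-1.000e-03  0.000e+00 -3.138e+00]
```

```bash
python3 -m pendant '{"grip":[-1,-1,-1,-1,-1,-1],"linear":[[0.4,-0.5,4],[0,0,3],[0,0,3],[0,0,2],[0,0,2],[0,0,0]],"angular":[[0,0,0],[0,0,0],[0,0,0],[0,0,0],[0,0,0],[0,0,0]]}'
python3 -m pendant '{"grip":[-1,-1,-1,-1,-1],"linear":[[0,0,2],[0,0,2],[0,0,2],[0,0,1],[0,0,0]],"angular":[[0,0,0],[0,0,0],[0,0,0],[0,0,0],[0,0,0]]}'
```

```text
t: 28.08
ee_pos: [456.4, 333.3, 32.4]
orientation: [0.349, -3.121, 0.001]
ft_force: [-0.0, -0.1, -1.5]
width: 39.9
grasp_force: 30.0
t: 28.5
ee_pos: [455.9, 333.1, 25.3]
orientation: [0.35, -3.121, 0.001]
ft_force: [-3.6, -1.4, -3.7]
width: 39.9
grasp_force: 30.0
```

```bash
python3 -m pendant '{"grip":[-1,-1,-1,-1,-1],"linear":[[0,0,1],[0,0,1],[0,0,1],[0,0,1],[0,0,0]],"angular":[[0,0,0],[0,0,0],[0,0,0],[0,0,0],[0,0,0]]}'
```

```text
t: 28.92
ee_pos: [456.0, 333.1, 23.3]
orientation: [0.349, -3.121, 0.001]
ft_force: [-9.9, -3.9, 18.1]
width: 39.9
grasp_force: 30.0
```

```bash
python3 -m pendant '{"grip":[-1,0.6,0.6,0.6,0.6,0.6],"linear":[[0,0,-1],[0,0,0],[0,0,0],[0,0,0],[0,0,0],[0,0,-4]],"angular":[[0,0,0],[0,0,0],[0,0,0],[0,0,0],[0,0,0],[0,0,0]]}'
python3 -m pendant '{"grip":[0.6,0.6,0.6,0.6,0.6,0.6,0.6,0.6,0.6,0.6],"linear":[[0,0,-12],[0,0,-25],[0,0,-28],[0,0,-28],[0,0,-28],[0,0,-28],[0,0,-28],[0,0,-27],[0,0,0],[0,0,0]],"angular":[[0,0,0],[0,0,0],[0,0,0],[0,0,0],[0,0,0],[0,0,0],[0,0,0],[0,0,0],[0,0,0],[0,0,0]]}'
python3 - <<'E'
from m import *
o=ctrl.get_obs();im=ctrl.get_image('wrist')[...,::-1];pickle.dump(o,open('o9.pkl','wb'));cv2.imwrite('pics/w9raw.png',im)
k=lambda I,x,y,w,h,s:cv2.resize(I[y:y+h,x:x+w],None,fx=s,fy=s,interpolation=cv2.INTER_CUBIC)
a=k(cv2.imread('pics/w9raw.png'),200,90,125,150,4) # 500x600
b=cv2.imread('pics/w7raw.png');b=cv2.resize(b,(300,225))
t=cv2.resize(ctrl.get_image('top')[...,::-1][100:300,120:400],(300,214))
r=np.zeros((600,300,3),np.uint8);r[:225]=b;r[230:444]=t
cv2.imwrite('pics/final.png',np.hstack([a,r]));print(o['ee_pos'],o['orientation'])
E
```

```text
t: 29.42
ee_pos: [456.8, 333.4, 26.5]
orientation: [0.349, -3.122, 0.0]
ft_force: [-0.7, 0.8, -0.0]
width: 68.5
grasp_force: 0.0
t: 30.25
ee_pos: [457.6, 334.1, 233.5]
orientation: [-0.349, 3.118, 0.004]
ft_force: [0.0, -0.1, -0.5]
width: 70.3
grasp_force: 0.0
[457.55712358 334.08754961 233.54009597] [-0.34905866  3.11789661  0.00357225]
```

View pics/final.png

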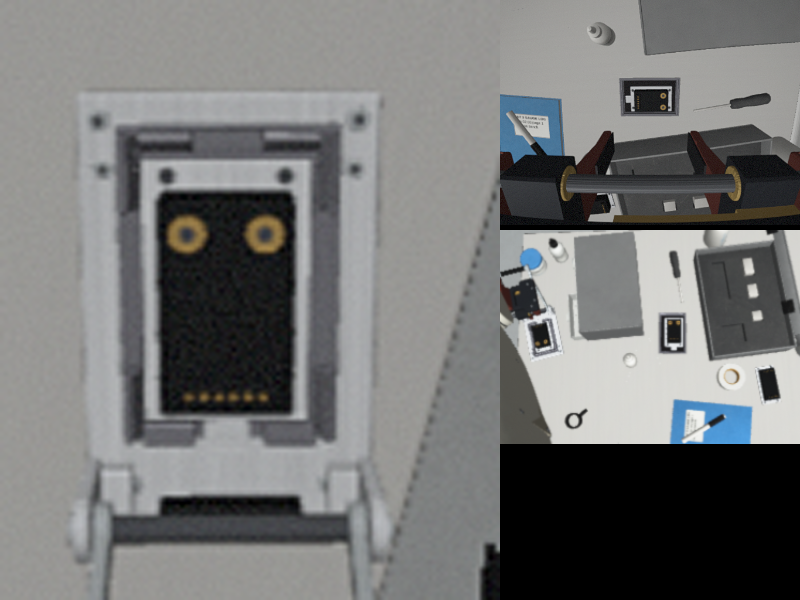

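The mosaic shows the fresh module square in the nest with its tab in the hinge-side slot at (225,430). The tested module lies flat in the tray at (650,97). The bystanders have not moved. Now I turn and re-grip the handle.

```bash
python3 -m pendant '{"grip":[0,0,0,0,0,0,0,0,0,0,0,0],"linear":[[0,0,0],[0,0,0],[0,0,0],[0,0,0],[0,0,0],[0,0,0],[0,0,0],[0,0,0],[0,0,0],[0,0,0],[0,0,0],[0,0,0]],"angular":[[0,0,0.121],[0,0,0.121],[0,0,0.121],[0,0,0.121],[0,0,0.121],[0,0,0.121],[0,0,0.121],[0,0,0.121],[0,0,0.121],[0,0,0.121],[0,0,0.121],[0,0,0.121]]}'
python3 -m pendant '{"grip":[0,0,0,0,0,0,0,0],"linear":[[0,0,0],[0,28,0],[0,28,0],[0,28,0],[0,28,0],[0,28,0],[0,0,0],[0,0,0]],"angular":[[0,0,0.119],[0,0,0],[0,0,0],[0,0,0],[0,0,0],[0,0,0],[0,0,0],[0,0,0]]}'
python3 -c "
from m import *
go([596.5,364,151],np.radians(102.6))"
```

```text
t: 31.35
ee_pos: [455.8, 332.9, 229.2]
orientation: [-1.818, -2.56, 0.005]
ft_force: [0.1, 0.5, -0.7]
width: 43.6
grasp_force: 0.0
t: 32.02
ee_pos: [593.1, 363.9, 228.4]
orientation: [-1.961, -2.453, 0.005]
ft_force: [-0.6, -0.3, 0.6]
width: 44.1
grasp_force: 0.0
lin [-0.5  3.6 77.4]
ang 1.790707812546182 [-0.003  0.001  0.002]
ang 4.932300466135975 [-2.000e-03 -5.000e-03 -3.139e+00]
```

```bash
python3 -m pendant '{"grip":[0,0,0,0,0,0,-1,-1,-1,-1,-1,-1],"linear":[[-0.4,3.6,20],[0,0,20],[0,0,18],[0,0,12],[0,0,6],[0,0,0],[0,0,0],[0,0,0],[0,0,0],[0,0,0],[0,0,0],[0,0,0]],"angular":[[0,0,0],[0,0,0],[0,0,0],[0,0,0],[0,0,0],[0,0,0],[0,0,0],[0,0,0],[0,0,0],[0,0,0],[0,0,0],[0,0,0]]}'
python3 -m pendant '{"grip":[-1,-1],"linear":[[0,0,0],[0,0,0]],"angular":[[0,0,0],[0,0,0]]}'
```

```text
t: 33.02
ee_pos: [595.9, 364.7, 154.8]
orientation: [-1.96, -2.454, 0.002]
ft_force: [-3.8, 0.1, -0.6]
width: 12.2
grasp_force: 30.0
t: 33.18
ee_pos: [596.1, 364.8, 154.7]
orientation: [-1.96, -2.454, 0.002]
ft_force: [-5.4, 0.4, 0.1]
width: 12.0
grasp_force: 30.0
```

```bash
python3 -m pendant '{"grip":[-1,-1,-1,-1,-1,-1,-1,-1,-1,-1,-1,-1],"linear":[[0,-8.1,-4.7],[0,-11.1,-5.3],[0,-11.5,-4.4],[0,-11.8,-3.4],[0,-12.1,-2.4],[0,-12.2,-1.3],[0,-12.3,-0.3],[0,-12.3,0.7],[0,-12.2,1.7],[0,-12,2.8],[0,-11.7,3.8],[0,-11.3,4.7]],"angular":[[0,0,0],[0,0,0],[0,0,0],[0,0,0],[0,0,0],[0,0,0],[0,0,0],[0,0,0],[0,0,0],[0,0,0],[0,0,0],[0,0,0]]}'
python3 - <<'E'
from m import *
o=ctrl.get_obs()
v=(o['ee_pos']-[458,333.8,0]);a=np.radians(12.6);x=v[0]*np.cos(a)+v[1]*np.sin(a)-66;z=v[2]+15.5-46
print('handle rel hinge',x,-v[0]*np.sin(a)+v[1]*np.cos(a),z,np.hypot(x,z),'q',np.arctan2(z,-x)-np.arctan2(18,145))
E
```

```text
t: 34.18
ee_pos: [462.7, 334.9, 165.8]
orientation: [1.959, 2.453, 0.01]
ft_force: [3.6, 1.6, 5.6]
width: 12.2
grasp_force: 30.0
handle rel hinge -61.22709228579677 0.02868206147280916 135.33861362646292 148.54392336311335 q 1.022442845910775
```

```bash
python3 -m pendant '{"grip":[-1,-1,-1,-1,-1,-1,-1,-1,-1,-1],"linear":[[0,-10.9,5.7],[0,-10.4,6.6],[0,-9.8,7.4],[0,-9.1,8.2],[0,-8.4,9],[0,-7.6,9.6],[0,-6.8,10.2],[0,-5.9,10.8],[0,-5,11.2],[0,0,0]],"angular":[[0,0,0],[0,0,0],[0,0,0],[0,0,0],[0,0,0],[0,0,0],[0,0,0],[0,0,0],[0,0,0],[0,0,0]]}'
python3 -m pendant '{"grip":[-1,-1,-1,-1,-1],"linear":[[0,-4,11],[0,-3,11],[0,-2,8],[0,0,0],[0,0,0]],"angular":[[0,0,0],[0,0,0],[0,0,0],[0,0,0],[0,0,0]]}'
python3 - <<'E'
from m import *
o=ctrl.get_obs()
v=(o['ee_pos']-[458,333.8,0]);a=np.radians(12.6);x=v[0]*np.cos(a)+v[1]*np.sin(a)-66;z=v[2]+15.5-46
print('handle rel hinge',x,z,np.hypot(x,z),'q',np.arctan2(z,-x)-np.arctan2(18,145))
E
```

```text
t: 35.02
ee_pos: [388.8, 318.1, 83.4]
orientation: [-1.96, -2.455, -0.002]
ft_force: [5.0, 5.4, -5.7]
width: 12.1
grasp_force: 30.0
t: 35.43
ee_pos: [380.9, 316.3, 53.9]
orientation: [1.961, 2.455, 0.002]
ft_force: [4.7, 4.8, -4.9]
width: 12.3
grasp_force: 30.0
handle rel hinge -145.08551047111052 23.41481315948576 146.96278040359863 q 0.036500563589884946
```

```bash
python3 -m pendant '{"grip":[-1,-1,-1,-1,-1],"linear":[[0,-0.5,2],[0,0,2],[0,0,1.5],[0,0,0],[0,0,0]],"angular":[[0,0,0],[0,0,0],[0,0,0],[0,0,0],[0,0,0]]}'
python3 -m pendant '{"grip":[-1,-1,-1,-1],"linear":[[0,0,1.5],[0,0,1.5],[0,0,0],[0,0,0]],"angular":[[0,0,0],[0,0,0],[0,0,0],[0,0,0]]}'
```

```text
t: 35.85
ee_pos: [380.1, 316.1, 48.9]
orientation: [-1.961, -2.454, -0.001]
ft_force: [0.5, 5.1, 1.5]
width: 12.3
grasp_force: 30.0
t: 36.18
ee_pos: [379.7, 316.0, 45.8]
orientation: [-1.961, -2.454, 0.0]
ft_force: [-1.4, 5.1, 4.1]
width: 12.4
grasp_force: 30.0
```

```bash
python3 -m pendant '{"grip":[-1,-1,-1,-1],"linear":[[0,0,1],[0,0,1],[0,0,0],[0,0,0]],"angular":[[0,0,0],[0,0,0],[0,0,0],[0,0,0]]}'
python3 -m pendant '{"grip":[-1,-1,-1,-1],"linear":[[0,0,1],[0,0,1],[0,0,0],[0,0,0]],"angular":[[0,0,0],[0,0,0],[0,0,0],[0,0,0]]}'
```

```text
t: 36.52
ee_pos: [379.8, 316.1, 45.3]
orientation: [-1.961, -2.454, -0.0]
ft_force: [-5.2, 2.1, 23.9]
width: 12.3
grasp_force: 30.0
t: 36.85
ee_pos: [379.8, 316.0, 44.2]
orientation: [-1.961, -2.454, -0.0]
ft_force: [-8.3, -0.1, 38.4]
width: 12.6
grasp_force: 30.0
```

```bash
python3 -m pendant '{"grip":[-1,0,0,0,0,0,-1,-1,-1,-1,-1,-1],"linear":[[0,0,-2],[0,0,0],[0,0,0],[0,0,-20],[0,0,-20],[0,0,-17],[0,0,0],[0,0,0],[0,0,0],[0,0,0],[0,0,0],[0,0,0]],"angular":[[0,0,0],[0,0,0],[0,0,0],[0,0,0],[0,0,0],[0,0,0],[0,0,0],[0,0,0],[0,0,0],[0,0,0],[0,0,0],[0,0,0]]}'
python3 -m pendant '{"grip":[-1,-1,-1,-1,-1],"linear":[[0,0,10],[0,0,9],[0,0,5],[0,0,0],[0,0,0]],"angular":[[0,0,0],[0,0,0],[0,0,0],[0,0,0],[0,0,0]]}'
```

```text
t: 37.85
ee_pos: [379.8, 315.3, 99.9]
orientation: [-1.96, -2.454, 0.003]
ft_force: [0.2, -1.0, -0.0]
width: 7.3
grasp_force: 0.0
t: 38.27
ee_pos: [379.9, 315.5, 76.0]
orientation: [-1.96, -2.454, 0.002]
ft_force: [-0.5, 0.2, 0.7]
width: 0.6
grasp_force: 0.0
```

```bash
python3 -m pendant '{"grip":[-1,-1,-1,-1,-1,-1],"linear":[[0,0,2],[0,0,2],[0,0,1],[0,0,1],[0,0,0],[0,0,0]],"angular":[[0,0,0],[0,0,0],[0,0,0],[0,0,0],[0,0,0],[0,0,0]]}'
python3 -m pendant '{"grip":[-1,-1,-1,-1],"linear":[[0,0,1],[0,0,1],[0,0,0],[0,0,0]],"angular":[[0,0,0],[0,0,0],[0,0,0],[0,0,0]]}'
```

```text
t: 38.77
ee_pos: [380.3, 315.8, 70.9]
orientation: [1.961, 2.455, 0.0]
ft_force: [-0.5, -0.2, 0.5]
width: 0.3
grasp_force: 0.3
t: 39.1
ee_pos: [380.4, 315.9, 70.3]
orientation: [1.961, 2.455, 0.001]
ft_force: [-4.8, -3.1, 20.4]
width: 0.7
grasp_force: 10.4
```

```bash
python3 -m pendant '{"grip":[-1,-1,-1],"linear":[[0,0,0.6],[0,0,0],[0,0,0]],"angular":[[0,0,0],[0,0,0],[0,0,0]]}'
python3 -m pendant '{"grip":[-1,-1,-1,-1,-1,-1,-1,-1],"linear":[[0,0,-5],[0,0,-15],[0,0,-25],[0,0,-30],[0,0,-30],[0,0,-30],[0,0,0],[0,0,0]],"angular":[[0,0,0],[0,0,0],[0,0,0],[0,0,0],[0,0,0],[0,0,0],[0,0,0],[0,0,0]]}'
python3 -c "
from m import *
print(ctrl.get_obs()['t']);cv2.imwrite('pics/end.png',ctrl.get_image('wrist')[...,::-1]);print(ctrl.close_job())"
```

```text
t: 39.35
ee_pos: [380.4, 315.9, 70.2]
orientation: [1.961, 2.455, 0.001]
ft_force: [-6.2, -5.1, 27.7]
width: 0.4
grasp_force: 13.5
t: 40.02
ee_pos: [381.2, 316.5, 204.8]
orientation: [1.96, 2.454, 0.006]
ft_force: [-0.4, -0.5, -0.6]
width: 0.5
grasp_force: 0.0
40.0167
the job is handed in; nothing more can be done
None
```

The changeover is done and handed in at 40 s: the tested module lies flat in the tray, the fresh one is fully seated with its tab in the hinge-side slot, and the lever was pressed fully home (handle at its 64 mm shut height); the module was set down once on the bench to regrip it, and the long module, label roll and bottle were not touched.

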